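Bring the red paint round on the carousel

TASK

Bring the red tub on the paint carousel round to the blue arrow on its foot: push on the spokes with a fingertip, either way round and as often as needed, until the spoke that is in line with the red tub lies right over the arrow. Push only on the spokes: do not touch the tray or the containers on it, which must all stay upright in their places, and leave the bottles, brush and glass muller around the carousel alone.

Things in the scene. Friction and masses are not known exactly. Their poses are not given: they have to be found in the camera images.
- c_tub_red: round red tub with a red lid, 80 mm across and 68 mm high, standing loose on the tray; origin at the centre of its underside. This is the paint to be brought to the arrow
- c_jar_rust: jar of pinkish pigment with a dark brown cap, 66 mm across, 60 mm high, standing loose on the tray; origin at the centre of its underside
- c_jar_white_3: squat glass jar with a stained white cap, 63 mm across, 72 mm high, standing loose on the tray; origin at the centre of its underside
- c_jar_white_1: narrower, taller glass jar with a stained white cap, 60 mm across, 88 mm high, standing loose on the tray; origin at the centre of its underside
- hub (a point): centre of the carousel, on its upright turning axis, at the height of the tray's upper face (40 mm above the work surface). The tray is a round wooden disc 224 mm across and 10 mm thick; the four containers stand on it with their centres 62 mm from the axis, 90 degrees apart, each in line with one spoke
- spoke_1 (a point): point on the middle line of spoke 1 of the carousel, 170 mm from the axis. The four spokes are alike, 90 degrees apart: level steel rods 10 mm thick, their middle line 46 mm above the work surface, free from 118 mm to 188 mm from the axis, with a black ball of 18 mm at the end. They turn with the tray; nothing but the low foot (14 mm high within 85 mm of the axis; the 7 mm arrow bar elsewhere) is below them
- spoke_2 (a point): point on the middle line of spoke 2 of the carousel, 170 mm from the axis. The four spokes are alike, 90 degrees apart: level steel rods 10 mm thick, their middle line 46 mm above the work surface, free from 118 mm to 188 mm from the axis, with a black ball of 18 mm at the end. They turn with the tray; nothing but the low foot (14 mm high within 85 mm of the axis; the 7 mm arrow bar elsewhere) is below them
- spoke_3 (a point): point on the middle line of spoke 3 of the carousel, 170 mm from the axis. The four spokes are alike, 90 degrees apart: level steel rods 10 mm thick, their middle line 46 mm above the work surface, free from 118 mm to 188 mm from the axis, with a black ball of 18 mm at the end. They turn with the tray; nothing but the low foot (14 mm high within 85 mm of the axis; the 7 mm arrow bar elsewhere) is below them
- spoke_4 (a point): point on the middle line of spoke 4 of the carousel, 170 mm from the axis. The four spokes are alike, 90 degrees apart: level steel rods 10 mm thick, their middle line 46 mm above the work surface, free from 118 mm to 188 mm from the axis, with a black ball of 18 mm at the end. They turn with the tray; nothing but the low foot (14 mm high within 85 mm of the axis; the 7 mm arrow bar elsewhere) is below them
- arrow (a point): point of the blue arrow on the carousel's fixed foot, 176 mm from the axis, 7 mm above the work surface, below the spokes. The arrow points straight away from the axis and does not turn with the tray; the foot is fixed to the work surface. It points to the robot's side, up to 35 degrees to the left or right of -x
- serving_place (a point): fixed point on the line from the axis to the arrow's point, 62 mm from the axis and at the height of the tray's upper face: the centre of the red tub's underside belongs here
- wheel (a joint): turning angle of the carousel (spokes, tray and containers together), growing anticlockwise seen from above, 0 wherever the carousel stands at the start; turns endlessly both ways. Friction of about 0.2 N m holds it where it is left (some 1.2 N at a spoke), it does not coast
- tray: the wooden disc of the carousel that carries the containers; origin on the axis at the level of the work surface
- spray_bottle: white spray bottle, 217 mm high, standing loose beside the carousel, to be left alone; origin at the centre of its underside
- bottle_yellow: small glass bottle with a yellow cap, 33 mm across, 94 mm high, standing loose, to be left alone; origin at the centre of its underside
- badger_brush: broad brush with a black handle, 189 mm long, 39 mm high, lying loose, to be left alone; origin at the centre of its underside
- muller: pale glass muller shaped like a pawn, 60 mm across the foot, 81 mm high, loose, to be left alone; origin at the centre of its underside
Not all that is in view belongs to the job. What is shaped like the c_jar_white_1 but green or yellow is not meant.

How it is judged (in metres and radians):
At the end, for the whole second after the job is handed in: The red tub stands within 10 mm of the serving place (about 9 degrees of turn), the carousel is at rest, all four containers stand upright in their places on the tray (within 12 mm), and the bottles, brush and muller are within 15 mm of where they stood (horizontal distance between c_tub_red and serving_place below 0.01 m and velocity of joint wheel between -0.05 and 0.05 rad/s and angle between each of c_tub_red, c_jar_rust, c_jar_white_3, c_jar_white_1's own z axis and vertical below 0.15 rad and horizontal distance between c_tub_red and hub between 0.05 and 0.074 m and z of c_tub_red in the frame of hub between -0.004 and 0.006 m and horizontal distance between c_jar_rust and hub between 0.05 and 0.074 m and z of c_jar_rust in the frame of hub between -0.004 and 0.006 m and horizontal distance between c_jar_white_3 and hub between 0.05 and 0.074 m and z of c_jar_white_3 in the frame of hub between -0.004 and 0.006 m and horizontal distance between c_jar_white_1 and hub between 0.05 and 0.074 m and z of c_jar_white_1 in the frame of hub between -0.004 and 0.006 m and distance of each of spray_bottle, bottle_yellow, badger_brush, muller from where it was at the start of the episode below 0.015 m); the robot touches nothing.
It fails at once if the robot touches a container on the tray (contact force between the arm and c_tub_red above 0.5 N or contact force between the arm and c_jar_rust above 0.5 N or contact force between the arm and c_jar_white_3 above 0.5 N or contact force between the arm and c_jar_white_1 above 0.5 N).
It fails at once if the robot pushes the tray itself in place of a spoke (contact force between the arm and tray above 0.5 N).
It fails at once if a container on the tray tips, is lifted or leaves its place (not (angle between each of c_tub_red, c_jar_rust, c_jar_white_3, c_jar_white_1's own z axis and vertical below 0.15 rad and horizontal distance between c_tub_red and hub between 0.05 and 0.074 m and z of c_tub_red in the frame of hub between -0.004 and 0.006 m and horizontal distance between c_jar_rust and hub between 0.05 and 0.074 m and z of c_jar_rust in the frame of hub between -0.004 and 0.006 m and horizontal distance between c_jar_white_3 and hub between 0.05 and 0.074 m and z of c_jar_white_3 in the frame of hub between -0.004 and 0.006 m and horizontal distance between c_jar_white_1 and hub between 0.05 and 0.074 m and z of c_jar_white_1 in the frame of hub between -0.004 and 0.006 m)).
It fails at once if a bottle, the brush or the muller beside the carousel is shifted (distance of any of spray_bottle, bottle_yellow, badger_brush, muller from where it was at the start of the episode above 0.015 m).
It also fails if it takes over 64 s, if anything falls off the work surface, if the arm or the gripper's body presses on something with over 40 N, if the wrist force passes 120 N, or if a joint passes its speed limit or range.

ROBOT

A 6-joint arm with a two-finger parallel gripper is mounted at the origin on a cart in front of the work surface, level with it; the furniture and walls round the work are solid. World frame = base frame: x ahead of the robot, y to its left, z up, the work surface at z = 0. Lengths are in mm, angles in rad, forces in N, time in s.
With the tool pointing down it reaches from about 300 to 775 mm from the base axis. Payload 14.6 kg.
Tool frame: the origin (TCP) lies at the very end of the fingers, on their centre line; the grasp point (between the pads) lies 19 mm behind it; z points along the fingers, y is the direction in which the jaws open and shut (so a half turn about z gives the same grasp; the last joint's range is limited). The gripper opens to 94 mm and grips with 3 to 60 N. Pads are 16 mm wide; open, the fingers measure 119 mm over their backs; the gripper's body (75 mm by 177 mm) begins 78 mm behind the grasp point.
Start: joints at [1.259, 0.3, 1.521, -0, 1.321, -0.067], TCP at [133.297, 533.593, 205.446] pointing down, gripper open.
Joint ranges: [-3.03, 3.03], [-0.79, 2.21], [0.23, 2.52], [-1.04, 4.18], [0, 3.07], [-2.55, 2.55]. Speed limits (rad/s): [2.22, 2.22, 2.57, 3.14, 3.14, 3.14].

INTERFACE

Orientations are given as a unit quaternion [w, x, y, z].
In Python, from cell import state, capture, hand_in gives the robot as it stands.
- The arm moves only by the shell command python3 -m pendant 'ROWS' [FORCE]. ROWS is JSON, a list of rows, each a list of 3 entries, a list of its own where there are three numbers: the turn, a rotation vector about the tool's x, y, z in degrees, then the shift along the tool's x, y, z in cm, then the opening in per cent of the stroke, from 0 (shut) to 100 (fully open). In form: [[[ax, ay, az], [dx, dy, dz], claw], ...]. A call has 1 to 5 rows; each row shifts and turns the commanded pose from where the row before left it, along the tool's axes as they then stand; what a row does not reach is not made up. A row lasts 1/12 s, in which the tool goes at most 41.7 mm and 7.16 degrees, less where a joint would pass 70% of its speed; a pose out of reach is approached as far as the arm can. A call is refused whole if a number of a shift passes 4.17 or a number of a turn 7.16, either way. A call with a gripper value outside its range is refused whole. The fingers move at their own pace and stop on an object; FORCE is the grip in N (left out, the last holds). Time passes only in rows, so rows that do not move let the fingers close. It gives the time, the measured TCP pose, the force and the opening at its end, in the units of the state.
- state(): the state, without advancing time (a new reading comes with each control period).
- capture(name): name is "scene" or "top" or "wrist"; returns a dict with "color" (480x640x3 uint8, red, green, blue), "range_z" (480x640 float32, mm along the optical axis (not along the pixel's ray), 0 where there is no reading), "fx", "fy", "cx", "cy" (pixels), "R" (3x3) and "t" (3): a world point X has camera coordinates R X + t. Camera axes: x right, y down, z forward; pixel columns grow to the right and rows downward; lengths in mm; the calibration is good to about 2 mm. A picture is of the moment at which its call begins.
- hand_in(): hands the job in, once; it reports no verdict.
The state is a dict: "time_s": time; "qpos": joint angles; "joint_velocities": joint speeds; "effort": joint torques, N m; "tcp_pos": TCP position; "ee_rot": TCP orientation; "wrist_force": force on the tool from outside, world axes, zero at the start; "wrist_torque": the same for the moment, N m; "finger_gap": finger opening in mm.
Only numpy, scipy, OpenCV 4.12 (cv2) and the standard library are available. Lean on these libraries where they do the work, as an engineer would, in place of code of your own. Each camera call takes 0.05 s, during which the arm holds its last target.

## Working session

There is one attempt and no reset: what is moved stays moved. The work goes in short steps, Python scripts to look and compute and a shell command to move; the robot and the scene stay as the last step left them, time stands still between calls to the robot, and variables do not carry over. Pictures are saved under pics/ and viewed, and the job is handed in when it is done.

```bash
ls; mkdir -p pics; python3 - <<'E'
from cell import state,capture
import cv2,numpy as np
print(state())
for n in("scene","top","wrist"):
    c=capture(n); np.savez(f"{n}0.npz",**c); cv2.imwrite(f"pics/{n}0.png",c["color"][...,::-1]); print(n,c["fx"],c["fy"],c["cx"],c["cy"],c["R"].tolist(),c["t"].tolist())
E
```

```text
pics
{'time_s': 0.0, 'qpos': array([ 1.25943056e+00,  3.00484031e-01,  1.52160183e+00,  1.19231597e-05,
        1.32066917e+00, -6.66262879e-02]), 'joint_velocities': array([ 0.00036085,  0.00023565, -0.0015649 ,  0.00070966, -0.00085774,
        0.00056301]), 'effort': array([ 3.82828721e-04, -5.31811309e+01, -3.52726436e+01,  7.08091585e-02,
        2.45242351e-02, -7.36947868e-05]), 'tcp_pos': array([133.19987097, 533.35535221, 204.87045367]), 'ee_rot': array([-1.14861447e-04,  1.22066013e-01,  9.92521814e-01, -5.69751946e-04]), 'wrist_force': array([-0.53447394,  0.88945456, -0.34415446]), 'wrist_torque': array([-0.00746605,  0.00619789, -0.01658021]), 'finger_gap': 93.84659292120475}
scene 616.7578511758345 616.7578511758345 332.11109136579455 252.2199888152729 [[0.6703164420042034, -0.7416912858986366, -0.02387266220705021], [-0.3866421916635279, -0.3216145149967097, -0.8643332224142807], [0.6333906244999593, 0.5886069487913456, -0.5023526417070913]] [-392.70266394090896, 286.6444716627306, 1009.7239135091107]
top 488.6877499453152 488.6877499453152 324.2292353872963 246.37125396544516 [[0.020660843923830885, -0.9997657017610977, -0.006455316451957245], [-0.9918066973385705, -0.019681368522295673, -0.12622249739031013], [0.1260658742194428, 0.009010289408748408, -0.991980952459299]] [7.546971303559458, 568.2438940199435, 1109.4135307566153]
wrist 397.5156263372313 397.5156263372313 322.867603554219 243.8367833044218 [[0.2419463665868786, 0.97028906529515, -0.0010418560711746537], [0.9359030019435197, -0.23308843910362914, 0.26411238234763507], [0.25602251199556114, -0.06487610750422021, -0.9644913498972321]] [-548.592550713171, -28.533379847858946, 391.6970753084588]
```

View pics/top0.png

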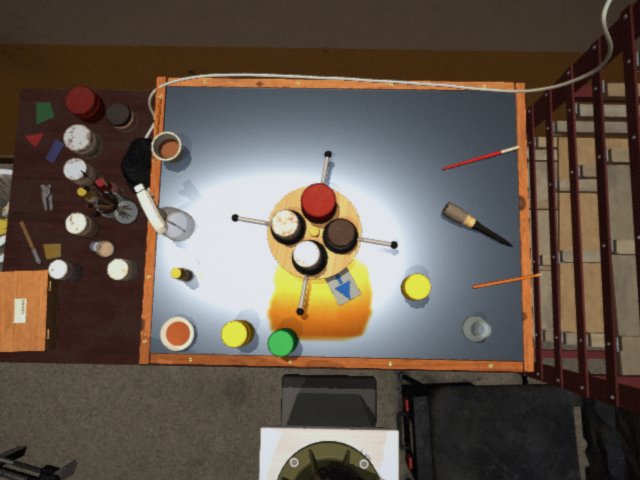

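View pics/scene0.png

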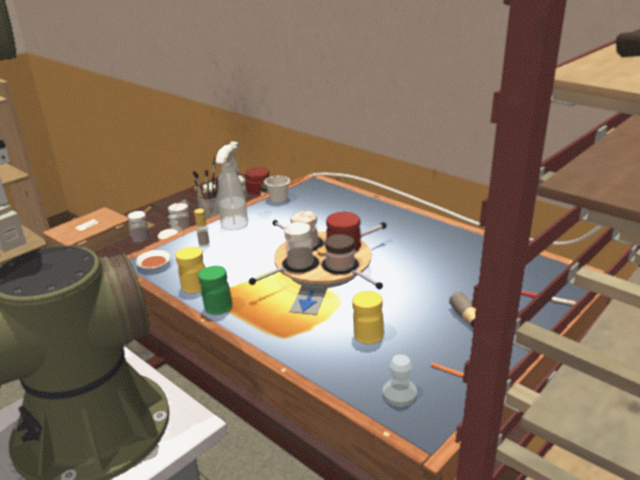

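```bash
cat > h.py <<'E'
import numpy as np,cv2
def ray(c,u,v,z):
    R=np.asarray(c["R"]);t=np.asarray(c["t"]);d=R.T@np.array([(u-c["cx"])/c["fx"],(v-c["cy"])/c["fy"],1]);o=-R.T@t
    s=(z-o[2])/d[2];return o+s*d
def proj(c,X):
    p=np.asarray(c["R"])@np.asarray(X)+np.asarray(c["t"]);return c["cx"]+c["fx"]*p[0]/p[2],c["cy"]+c["fy"]*p[1]/p[2]
E
python3 - <<'E'
from h import *
c=dict(np.load("top0.npz"));im=c["color"]
hsv=cv2.cvtColor(im,cv2.COLOR_RGB2HSV)
# balls: dark
balls=[]
for (u,v) in [(328,154),(235,218),(394,245),(300,311)]:
    w=im[v-10:v+11,u-10:u+11].max(2)<60
    n,l,s,ce=cv2.connectedComponentsWithStats(w.astype(np.uint8))
    k=1+np.argmax(s[1:,4]);uv=ce[k]+[u-10,v-10];X=ray(c,*uv,46);balls.append(X[:2]);print(uv,s[k,4],X.round(1))
B=np.array(balls)
# circle fit
A=np.c_[2*B,np.ones(4)];q=np.linalg.lstsq(A,(B**2).sum(1),rcond=None)[0];print("hub",q[:2],"r",np.sqrt(q[2]+q[:2]@q[:2]))
h=q[:2];print("ang",np.degrees(np.arctan2(*(B-h).T[::-1])))
m=cv2.inRange(hsv,(100,120,80),(125,255,255));m[:260]=0;m[:,:320]=0;m[320:]=0;m[:,380:]=0
ys,xs=np.nonzero(m);print("arrow px",len(xs),xs.min(),xs.max(),ys.min(),ys.max())
P=np.array([ray(c,x,y,7)[:2]-h for x,y in zip(xs,ys)]);r=np.hypot(*P.T);print("mean ang",np.degrees(np.arctan2(*P.mean(0)[::-1])),"rmax",r.max(),"tip",P[r.argmax()],np.degrees(np.arctan2(*P[r.argmax()][::-1])))
big=cv2.resize(im[130:330,220:420],None,fx=3,fy=3,interpolation=cv2.INTER_CUBIC);cv2.imwrite("pics/crop1.png",big[...,::-1])
# things around: approx
for n,u,v in [("muller",478,328),("yellowjarR",416,287),("green",283,342),("yellowL",237,334),("bottle_y",180,274),("spray",177,225),("brush",475,222)]: print(n,ray(c,u,v,0).round())
m=cv2.inRange(hsv,(0,150,50),(8,255,255))|cv2.inRange(hsv,(172,150,50),(180,255,255));m[:180]=0;m[225:]=0;m[:,:295]=0;m[:,340:]=0
ys,xs=np.nonzero(m);X=ray(c,xs.mean(),ys.mean(),40+60);print("red",X,np.degrees(np.arctan2(X[1]-h[1],X[0]-h[0])),np.hypot(*(X[:2]-h)))
E
```

```text
[327.66666667 153.55555556] 27 [789.6  15.4  46. ]
[234.46153846 217.34615385] 26 [631.1 230.7  46. ]
[393.66666667 244.56666667] 30 [ 574.1 -142.2   46. ]
[299.63333333 311.36666667] 30 [415.9  72.1  46. ]
hub [602.81152513  44.25500473] r 188.8050616935532
ang [ -8.78765096  81.37527237 -98.74591191 171.53594145]
arrow px 145 336 349 275 297
mean ang -150.69291545965996 rmax 173.86429017049105 tip [-151.00345174  -86.17858759] -150.28633453285215
muller [ 385. -348.    0.]
yellowjarR [ 479. -202.    0.]
green [343. 112.   0.]
yellowL [359. 221.   0.]
bottle_y [499. 365.   0.]
spray [618. 379.   0.]
brush [ 639. -346.    0.]
red [662.93721532  34.79216942 100.        ] -8.944085835213915 60.86578573688833
```

View pics/crop1.png

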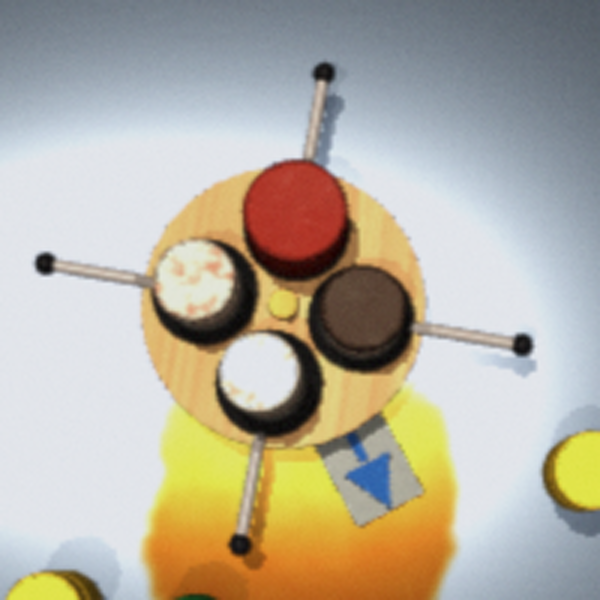

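Two red tubs are in view: (319,200) on the tray, and (85,103) on the side table beyond the work surface. The one on the tray, in line with a spoke, fits the description, and the crop confirms it. That tub's spoke is at −8.8° and the arrow at −150.5°, so the carousel must turn about 141.7° clockwise. I can do that by pushing the rust jar's spoke (ball at (394,245)) round the robot's side. First I move over, high up and with the gripper shut.

```bash
for i in 1; do python3 -m pendant '[[[0,0,0],[-3.08,-2.57,0],0],[[0,0,0],[-3.08,-2.57,0],0],[[0,0,0],[-3.08,-2.57,0],0],[[0,0,0],[-3.08,-2.57,0],0],[[0,0,0],[-3.08,-2.57,0],0]]'; done
```

```text
time_s: 0.57
tcp_pos: [252.1, 369.9, 205.3]
ee_rot: [-0.0, 0.122, 0.993, -0.0]
wrist_force: [2.3, 0.6, -0.3]
finger_gap: 64.0
```

```bash
python3 -m pendant '[[[0,0,0],[-3.08,-2.57,0],0],[[0,0,0],[-3.08,-2.57,0],0],[[0,0,0],[-3.08,-2.57,0],0],[[0,0,0],[-3.08,-2.57,0],0],[[0,0,0],[-3.08,-2.57,0],0]]'
python3 -m pendant '[[[0,0,0],[-3.08,-2.57,0],0],[[0,0,0],[-3.08,-2.57,0],0],[[0,0,0],[-3.08,-2.57,0],0],[[0,0,0],[-3.08,-2.57,0],0],[[0,0,0],[-3.08,-2.57,0],0]]'
python3 -m pendant '[[[0,0,0],[-3.08,-2.57,0],0],[[0,0,0],[-3.08,-2.57,0],0],[[0,0,0],[-3.08,-2.57,0],0],[[0,0,0],[-3.08,-2.57,0],0],[[0,0,0],[-3.08,-2.57,0],0]]'
python3 -m pendant '[[[0,0,-5],[0,0,0],0],[[0,0,-5],[0,0,0],0],[[0,0,-5],[0,0,0],0],[[0,0,0],[0,0,0],0]]'
python3 - <<'E'
from cell import *
import cv2
from h import *
c=capture("wrist");np.savez("w1.npz",**c);cv2.imwrite("pics/w1.png",c["color"][...,::-1])
c=capture("top");np.savez("t1.npz",**c);cv2.imwrite("pics/t1.png",c["color"][...,::-1])
print(state())
E
```

```text
time_s: 0.98
tcp_pos: [370.5, 207.8, 205.6]
ee_rot: [0.0, 0.122, 0.993, 0.0]
wrist_force: [0.3, 0.4, 0.4]
finger_gap: 30.8
time_s: 1.4
tcp_pos: [488.8, 45.6, 205.4]
ee_rot: [0.0, 0.122, 0.993, 0.0]
wrist_force: [0.2, 0.8, 0.4]
finger_gap: 0.4
time_s: 1.82
tcp_pos: [607.1, -116.3, 205.1]
ee_rot: [-0.0, 0.122, 0.993, 0.0]
wrist_force: [1.6, 0.3, 0.3]
finger_gap: 0.2
time_s: 2.15
tcp_pos: [606.3, -114.6, 204.9]
ee_rot: [-0.0, -0.01, 1.0, 0.0]
wrist_force: [-0.3, -0.3, 0.5]
finger_gap: 0.4
{'time_s': 2.25, 'qpos': array([-2.45725678e-01,  4.51168232e-01,  1.31518112e+00, -9.24705892e-06,
        1.37564406e+00, -1.83057838e+00]), 'joint_velocities': array([ 0.00387889, -0.00378554, -0.0005711 ,  0.00045875,  0.00115471,
        0.01182262]), 'effort': array([-2.18172278e-01, -6.19502163e+01, -3.58649218e+01, -4.02875687e-02,
        6.63632224e-02, -4.83404193e-01]), 'tcp_pos': array([ 606.27612905, -114.31938288,  205.24510833]), 'ee_rot': array([-1.95146341e-04, -7.02902517e-03,  9.99975276e-01,  4.57174682e-05]), 'wrist_force': array([-0.87207953, -0.07195822, -0.22112713]), 'wrist_torque': array([ 0.0032458 , -0.00966444,  0.02710282]), 'finger_gap': 0.4558575640385107}
```

View pics/w1.png

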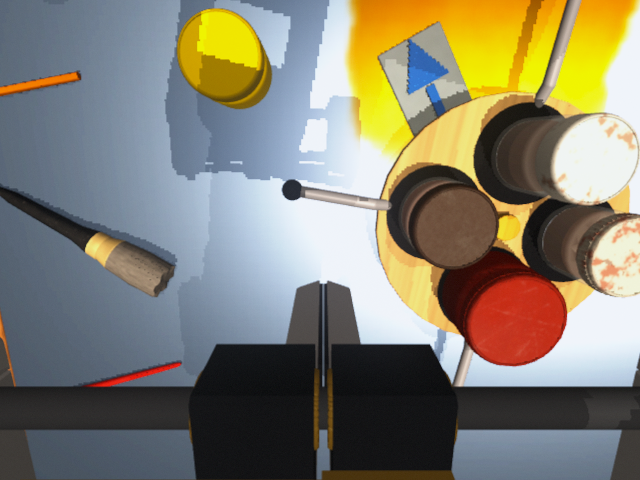

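View pics/t1.png

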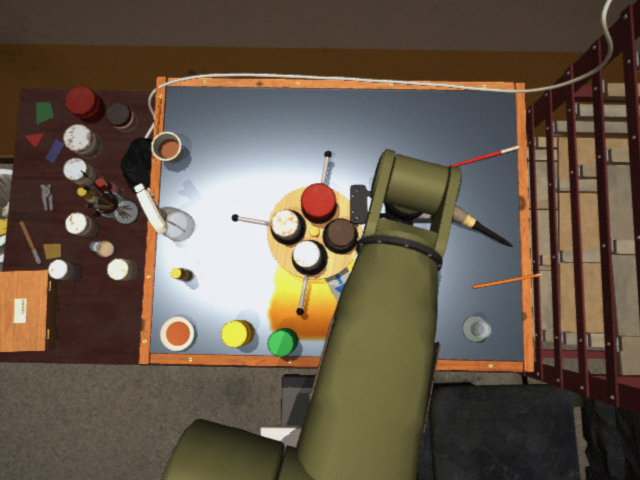

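```bash
python3 - <<'E'
from h import *
c=dict(np.load("w1.npz"));h=np.array([602.8,44.3])
for n,u,v,z in[("ball",292,189,46),("spokein",386,204,46),("arrowtip",411,43,7),("tip?",323,283,205),("hubknob",508,227,50)]:
    X=ray(c,u,v,z);print(n,X.round(1),np.hypot(*(X[:2]-h)).round(1),np.degrees(np.arctan2(X[1]-h[1],X[0]-h[0])).round(1))
a=ray(c,292,189,46);b=ray(c,386,204,46);print(np.degrees(np.arctan2(a[1]-b[1],a[0]-b[0])))
# two-view height of the ball: top (393.67,244.57), wrist
t=dict(np.load("top0.npz"))
def line(c,u,v): p=ray(c,u,v,0);q=ray(c,u,v,100);return p,(q-p)/np.linalg.norm(q-p)
p,d=line(c,292,189);q,e=line(t,393.67,244.57);s=np.linalg.lstsq(np.c_[d,-e],q-p,rcond=None)[0];print(p+s[0]*d,q+s[1]*e)
E
```

```text
ball [ 574.6 -142.6   46. ] 189.0 -98.6
spokein [585.8 -61.8  46. ] 107.4 -99.1
arrowtip [451.3 -42.6   7. ] 174.6 -150.2
tip? [ 598.6 -115.8  205. ] 160.1 -91.5
hubknob [602.9  44.1  50. ] 0.2 -53.8
-97.87344039686765
[ 575.5867865  -143.13173662   38.86620864] [ 575.08527157 -143.14814776   38.8013707 ]
```

```bash
python3 -m pendant '[[[0,0,0],[0,0,4],0],[[0,0,0],[0,0,4],0],[[0,0,0],[0,0,4],0],[[0,0,0],[0,0,3],0],[[0,0,0],[0,0,0],0]]'
```

```text
time_s: 2.67
tcp_pos: [603.2, -113.4, 49.3]
ee_rot: [-0.005, -0.007, 1.0, 0.001]
wrist_force: [0.0, 0.5, 0.4]
finger_gap: 0.5
```

```bash
python3 -m pendant '[[[0,0,0],[0,0,0],0],[[0,0,0],[0,0,0],0]]'
```

```text
time_s: 2.83
tcp_pos: [607.5, -114.6, 57.9]
ee_rot: [0.001, -0.008, 1.0, -0.0]
wrist_force: [0.6, 0.3, 0.3]
finger_gap: 0.4
```

```bash
python3 -m pendant '[[[0,0,0],[0,0,0.6],0],[[0,0,0],[0,0,0.6],0],[[0,0,0],[0,0,0.6],0],[[0,0,0],[0,0,0.3],0],[[0,0,0],[0,0,0],0]]'; python3 -m pendant '[[[0,0,0],[0,0,0],0],[[0,0,0],[0,0,0],0]]'
```

```text
time_s: 3.25
tcp_pos: [606.0, -114.3, 33.7]
ee_rot: [-0.001, -0.008, 1.0, 0.0]
wrist_force: [-1.1, 0.2, 0.2]
finger_gap: 0.6
time_s: 3.42
tcp_pos: [606.5, -114.4, 34.7]
ee_rot: [0.0, -0.008, 1.0, -0.0]
wrist_force: [-0.0, -0.1, 0.2]
finger_gap: 0.1
```

```bash
python3 - <<'E'
from cell import *
import cv2
c=capture("wrist");cv2.imwrite("pics/w2.png",c["color"][...,::-1])
E
```

```text
(no output)
```

View pics/w2.png

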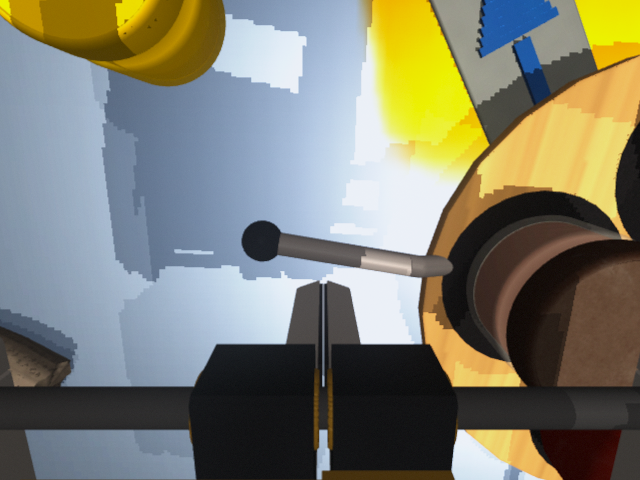

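```bash
cat > s.py <<'E'
from cell import state;import numpy as np
s=state();p=s["tcp_pos"];w,x,y,z=s["ee_rot"]
d=p[:2]-[602.8,44.3];th=np.degrees(np.arctan2(d[1],d[0]))%360
ph=(2*np.degrees(np.arctan2(y,x))-90)
print("r",np.hypot(*d).round(1),"th",th.round(2),"yaw err",((ph-th+180+180)%360-180).round(2),"z",p[2].round(1),"F",s["wrist_force"].round(1),"q6",s["qpos"][5].round(2),"t",s["time_s"])
E
python3 s.py
python3 -m pendant '[[[0,0,2.5],[0.69,0.02,0],0],[[0,0,2.5],[0.69,0.02,0],0],[[0,0,2.5],[0.69,0.02,0],0],[[0,0,2.5],[0.69,0.02,0],0],[[0,0,2.5],[0.69,0.02,0],0]]'
python3 s.py
```

```text
r 158.7 th 271.34 yaw err -0.36 z 34.7 F [ 0.1 -0.3  1.1] q6 -1.83 t 3.4667
time_s: 3.88
tcp_pos: [572.1, -111.1, 34.8]
ee_rot: [0.001, 0.102, 0.995, -0.0]
wrist_force: [1.9, -1.4, -1.5]
finger_gap: 0.5
r 158.4 th 258.82 yaw err -0.48 z 34.8 F [ 1.9 -1.4 -1.5] q6 -1.62 t 3.8833
```

```bash

python3 -m pendant '[[[0,0,2.5],[0.69,0.02,0],0],[[0,0,2.5],[0.69,0.02,0],0],[[0,0,2.5],[0.69,0.02,0],0],[[0,0,2.5],[0.69,0.02,0],0],[[0,0,2.5],[0.69,0.02,0],0]]'
python3 s.py
python3 -m pendant '[[[0,0,2.5],[0.69,0.02,0],0],[[0,0,2.5],[0.69,0.02,0],0],[[0,0,2.5],[0.69,0.02,0],0],[[0,0,2.5],[0.69,0.02,0],0],[[0,0,2.5],[0.69,0.02,0],0]]'
python3 s.py
python3 - <<'E'
from cell import *
import cv2
c=capture("wrist");cv2.imwrite("pics/w3.png",c["color"][...,::-1])
E
```

```text
time_s: 4.3
tcp_pos: [539.4, -100.4, 34.8]
ee_rot: [0.001, 0.209, 0.978, -0.0]
wrist_force: [0.6, -1.2, -0.9]
finger_gap: 0.2
r 158.0 th 246.33 yaw err -0.49 z 34.8 F [ 0.6 -1.2 -0.9] q6 -1.4 t 4.3
time_s: 4.72
tcp_pos: [509.7, -82.8, 34.9]
ee_rot: [0.001, 0.314, 0.949, -0.0]
wrist_force: [1.0, -1.7, -0.1]
finger_gap: 0.7
r 157.5 th 233.79 yaw err -0.45 z 34.9 F [ 1.  -1.7 -0.1] q6 -1.16 t 4.7167
```

View pics/w3.png

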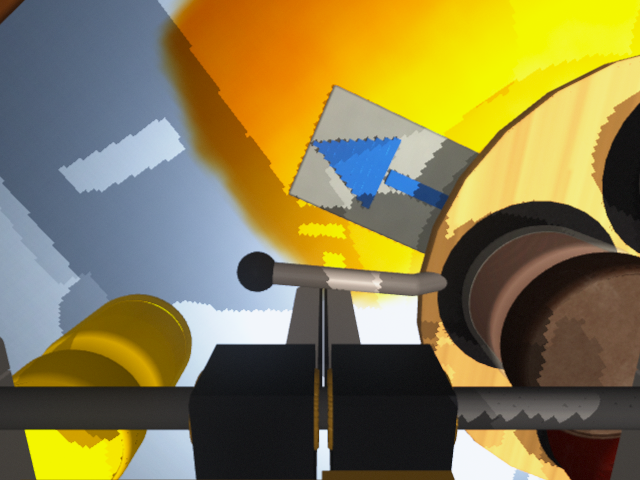

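```bash

python3 -m pendant '[[[0,0,2.5],[0.69,0.01,0],0],[[0,0,2.5],[0.69,0.01,0],0],[[0,0,2.5],[0.69,0.01,0],0],[[0,0,2.5],[0.69,0.01,0],0],[[0,0,2.5],[0.69,0.01,0],0]]'
python3 s.py
python3 -m pendant '[[[0,0,2.5],[0.69,0.01,0],0],[[0,0,2.5],[0.69,0.01,0],0],[[0,0,2.5],[0.69,0.01,0],0],[[0,0,2.5],[0.69,0.01,0],0],[[0,0,2.5],[0.69,0.01,0],0]]'
python3 s.py
python3 -m pendant '[[[0,0,2.5],[0.69,0.01,0],0],[[0,0,2.5],[0.69,0.01,0],0],[[0,0,2.5],[0.69,0.01,0],0],[[0,0,2.5],[0.69,0.01,0],0],[[0,0,2.5],[0.69,0.01,0],0]]'
python3 s.py
python3 -m pendant '[[[0,0,2.5],[0.69,0.01,0],0],[[0,0,2.5],[0.69,0.01,0],0],[[0,0,2.5],[0.69,0.01,0],0],[[0,0,2.5],[0.69,0.01,0],0],[[0,0,2.5],[0.69,0.01,0],0]]'
python3 s.py
python3 - <<'E'
from cell import *
import cv2
c=capture("wrist");cv2.imwrite("pics/w4.png",c["color"][...,::-1])
c=capture("scene");cv2.imwrite("pics/s4.png",c["color"][...,::-1])
E
```

```text
time_s: 5.18
tcp_pos: [484.6, -59.5, 34.8]
ee_rot: [0.001, 0.415, 0.91, 0.0]
wrist_force: [2.0, -0.6, 0.6]
finger_gap: 0.8
r 157.3 th 221.3 yaw err -0.39 z 34.8 F [ 2.  -0.6  0.6] q6 -0.91 t 5.1833
time_s: 5.6
tcp_pos: [464.8, -31.3, 34.8]
ee_rot: [0.001, 0.512, 0.859, 0.0]
wrist_force: [1.3, -2.3, -0.2]
finger_gap: 0.7
r 157.3 th 208.71 yaw err -0.31 z 34.8 F [ 1.3 -2.3 -0.2] q6 -0.64 t 5.6
time_s: 6.02
tcp_pos: [451.7, 0.6, 34.9]
ee_rot: [0.001, 0.602, 0.798, 0.0]
wrist_force: [0.9, -1.3, -1.1]
finger_gap: 0.2
r 157.3 th 196.14 yaw err -0.23 z 34.9 F [ 0.9 -1.3 -1.1] q6 -0.36 t 6.0167
time_s: 6.43
tcp_pos: [445.7, 34.6, 34.9]
ee_rot: [0.001, 0.686, 0.728, 0.0]
wrist_force: [1.6, -2.1, -0.6]
finger_gap: 0.6
r 157.4 th 183.55 yaw err -0.13 z 34.9 F [ 1.6 -2.1 -0.6] q6 -0.06 t 6.4333
```

View pics/w4.png

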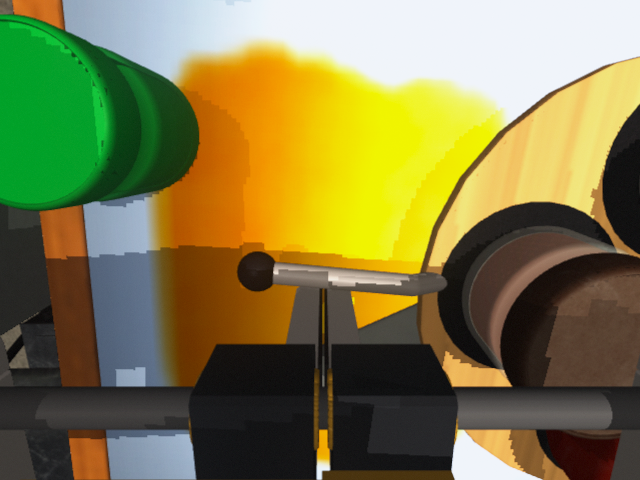

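View pics/s4.png

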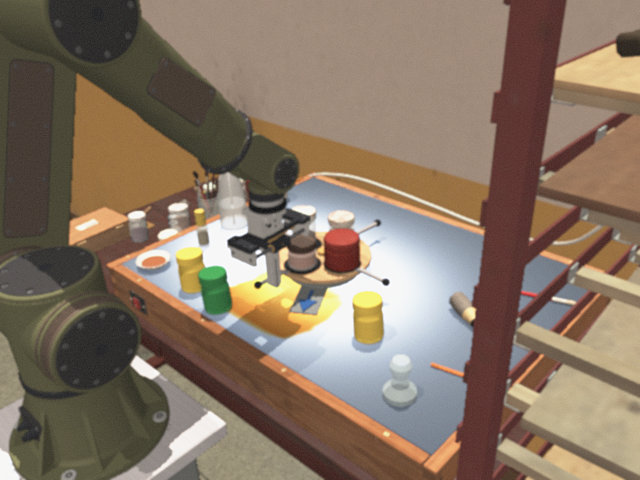

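```bash

python3 -m pendant '[[[0,0,2.5],[0.69,0.01,0],0],[[0,0,2.5],[0.69,0.01,0],0],[[0,0,2.5],[0.69,0.01,0],0],[[0,0,2.5],[0.69,0.01,0],0],[[0,0,2.5],[0.69,0.01,0],0]]'
python3 s.py
python3 -m pendant '[[[0,0,2.5],[0.69,0.01,0],0],[[0,0,2.5],[0.69,0.01,0],0],[[0,0,2.5],[0.69,0.01,0],0],[[0,0,2.5],[0.69,0.01,0],0],[[0,0,2.5],[0.69,0.01,0],0]]'
python3 s.py
python3 -m pendant '[[[0,0,2.5],[0.69,0.01,0],0],[[0,0,2.5],[0.69,0.01,0],0],[[0,0,2.5],[0.69,0.01,0],0],[[0,0,2.5],[0.69,0.01,0],0],[[0,0,2.5],[0.69,0.01,0],0]]'
python3 s.py
python3 - <<'E'
from cell import *
import cv2
from h import *
c=capture("wrist");np.savez("w5.npz",**c);cv2.imwrite("pics/w5.png",c["color"][...,::-1])
t=capture("top");np.savez("t5.npz",**t);cv2.imwrite("pics/t5.png",t["color"][...,::-1])
m=(c["color"][230:310,225:290].max(2)<75).astype(np.uint8)
m=cv2.morphologyEx(m,cv2.MORPH_OPEN,np.ones((9,9),np.uint8))
n,l,s,ce=cv2.connectedComponentsWithStats(m);k=1+np.argmax(s[1:,4]);uv=ce[k]+[225,230]
for z in(39,46):
  X=ray(c,*uv,z);d=X[:2]-[602.8,44.3];print(uv,s[k],X,np.hypot(*d),np.degrees(np.arctan2(d[1],d[0])))
E
```

```text
time_s: 6.95
tcp_pos: [446.9, 68.7, 34.7]
ee_rot: [0.0, 0.76, 0.649, 0.0]
wrist_force: [1.3, -1.1, 0.2]
finger_gap: 0.8
r 157.8 th 171.12 yaw err -0.13 z 34.7 F [ 1.3 -1.1  0.2] q6 0.23 t 6.95
time_s: 7.37
tcp_pos: [455.8, 101.9, 34.6]
ee_rot: [0.0, 0.827, 0.563, 0.0]
wrist_force: [0.4, -2.2, 0.4]
finger_gap: 0.3
r 157.9 th 158.59 yaw err -0.11 z 34.6 F [ 0.4 -2.2  0.4] q6 0.52 t 7.3667
time_s: 7.78
tcp_pos: [471.6, 132.5, 34.6]
ee_rot: [0.0, 0.883, 0.469, -0.0]
wrist_force: [0.9, -1.8, 0.7]
finger_gap: 0.4
r 158.1 th 146.09 yaw err -0.11 z 34.6 F [ 0.9 -1.8  0.7] q6 0.79 t 7.7833
[257.42932862 271.59982332] [  15   23   35   38 1132] [455.2218864 161.1318722  39.       ] 188.2258908274299 141.6327057998839
[257.42932862 271.59982332] [  15   23   35   38 1132] [457.59842446 162.48506018  46.        ] 187.21967308610812 140.85655207138294
```

View pics/t5.png

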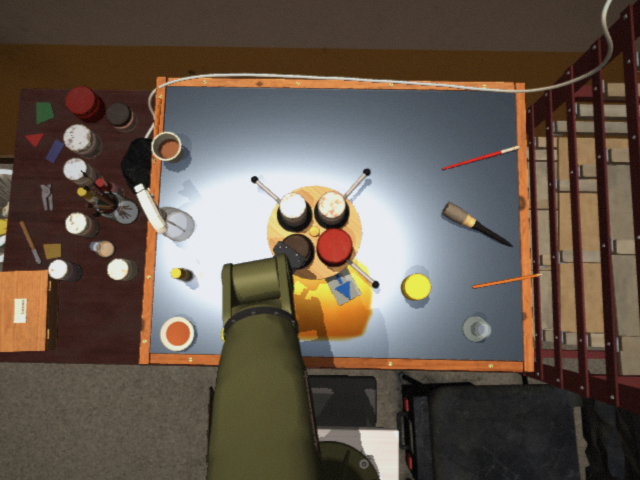

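View pics/w5.png

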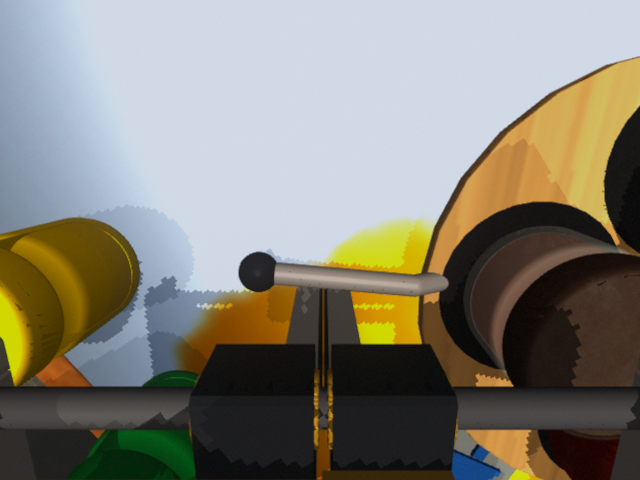

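```bash
cat > ang.py <<'E'
import sys
from h import *
def run(c,seeds):
    h=np.array([602.8,44.3])
    for (u,v) in seeds:
        w=c["color"][v-10:v+11,u-10:u+11].max(2)<60
        n,l,s,ce=cv2.connectedComponentsWithStats(w.astype(np.uint8));k=1+np.argmax(s[1:,4]);uv=ce[k]+[u-10,v-10]
        d=ray(c,*uv,46)[:2]-h;print(uv.round(1),s[k,4],np.hypot(*d).round(1),np.degrees(np.arctan2(d[1],d[0])).round(2))
E
python3 - <<'E'
from ang import *
run(dict(np.load("t5.npz")),[(254,180),(367,172),(376,285)])
E
```

```text
[253.9 179.1] 21 188.5 50.02
[366.5 171.5] 28 189.0 -40.09
[375.1 284.2] 25 188.4 -130.13
```

```bash

python3 -m pendant '[[[0,0,2.5],[0.69,0.01,0],0],[[0,0,2.5],[0.69,0.01,0],0],[[0,0,2.5],[0.69,0.01,0],0],[[0,0,2.5],[0.69,0.01,0],0],[[0,0,2.5],[0.69,0.01,0],0]]'
python3 s.py
python3 -m pendant '[[[0,0,2.5],[0.69,0.01,0],0],[[0,0,2.5],[0.69,0.01,0],0],[[0,0,2.5],[0.69,0.01,0],0],[[0,0,0],[0,0,0],0],[[0,0,0],[0,0,0],0]]'
python3 s.py
python3 - <<'E'
from cell import *
import cv2
from ang import *
t=capture("top");np.savez("t6.npz",**t);cv2.imwrite("pics/t6.png",t["color"][...,::-1])
E
```

```text
time_s: 8.3
tcp_pos: [493.2, 158.8, 34.4]
ee_rot: [-0.0, 0.929, 0.371, -0.0]
wrist_force: [-0.8, -0.5, -0.4]
finger_gap: 0.1
r 158.5 th 133.77 yaw err -0.23 z 34.4 F [-0.8 -0.5 -0.4] q6 1.05 t 8.3
time_s: 8.72
tcp_pos: [509.0, 172.1, 34.3]
ee_rot: [-0.0, 0.951, 0.31, -0.0]
wrist_force: [0.3, -0.2, 0.9]
finger_gap: 0.5
r 158.5 th 126.28 yaw err -0.12 z 34.3 F [ 0.3 -0.2  0.9] q6 1.2 t 8.7167
```

View pics/t6.png

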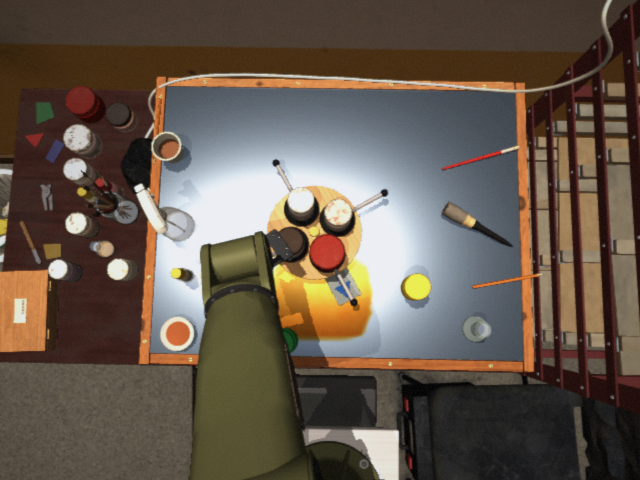

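```bash
python3 - <<'E'
from ang import *
run(dict(np.load("t6.npz")),[(275,162),(384,193),(354,303)])
E
```

```text
[275.3 162.3] 24 188.7 30.28
[384.  192.4] 26 188.8 -59.89
[353.5 302. ] 30 188.8 -149.79
```

The red spoke stands at −149.8° and the arrow at about −150.4°, so the error is well under 1 mm at the tub. I'm backing the finger off the spoke, lifting clear and re-checking.

```bash

python3 -m pendant '[[[0,0,0],[-0.6,0,0],0],[[0,0,0],[-0.8,-0.1,0],0],[[0,0,0],[-0.8,-0.2,0],0],[[0,0,0],[0,0,0],0]]'
python3 -m pendant '[[[0,0,0],[0,0,-2],0],[[0,0,0],[0,0,-3],0],[[0,0,0],[0,0,-4],0],[[0,0,0],[0,0,-4],0],[[0,0,0],[0,0,-4],0]]'
python3 -m pendant '[[[0,0,0],[-3,-2,0],0],[[0,0,0],[-3,-2,0],0],[[0,0,0],[-3,-2,0],0],[[0,0,0],[0,0,0],0],[[0,0,0],[0,0,0],0]]'
python3 - <<'E'
from cell import *
import cv2
from ang import *
t=capture("top");np.savez("t7.npz",**t);cv2.imwrite("pics/t7.png",t["color"][...,::-1])
w=capture("scene");np.savez("s7.npz",**w);cv2.imwrite("pics/s7.png",w["color"][...,::-1])
run(t,[(275,162),(384,193),(354,303)])
im=t["color"];hsv=cv2.cvtColor(im,cv2.COLOR_RGB2HSV)
m=cv2.inRange(hsv,(0,150,50),(8,255,255))|cv2.inRange(hsv,(172,150,50),(180,255,255));m[:230]=0;m[280:]=0;m[:,:305]=0;m[:,350:]=0
ys,xs=np.nonzero(m);X=ray(t,xs.mean(),ys.mean(),100);d=X[:2]-[602.8,44.3];print("red",np.hypot(*d),np.degrees(np.arctan2(d[1],d[0])),len(xs))
E
```

```text
time_s: 9.1
tcp_pos: [487.9, 161.2, 34.4]
ee_rot: [-0.0, 0.951, 0.309, -0.001]
wrist_force: [0.0, -0.3, 0.2]
finger_gap: 0.6
time_s: 9.52
tcp_pos: [488.9, 161.8, 206.5]
ee_rot: [-0.0, 0.951, 0.309, 0.0]
wrist_force: [0.8, 0.3, 0.4]
finger_gap: 0.2
time_s: 9.93
tcp_pos: [380.6, 157.7, 205.1]
ee_rot: [0.0, 0.951, 0.309, 0.001]
wrist_force: [0.8, -0.4, -0.4]
finger_gap: 0.6
[275.4 162.3] 25 188.6 30.23
[384.  192.4] 26 188.8 -59.89
[353.5 301.9] 29 188.6 -149.74
red 63.18832362039481 -149.93905464153534 1000
```

View pics/t7.png

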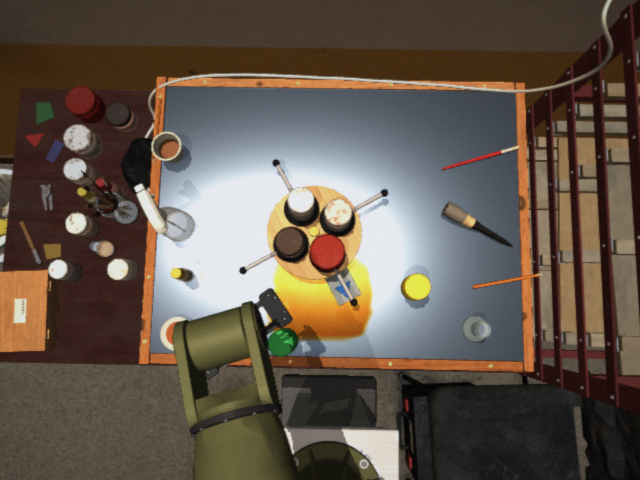

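View pics/s7.png

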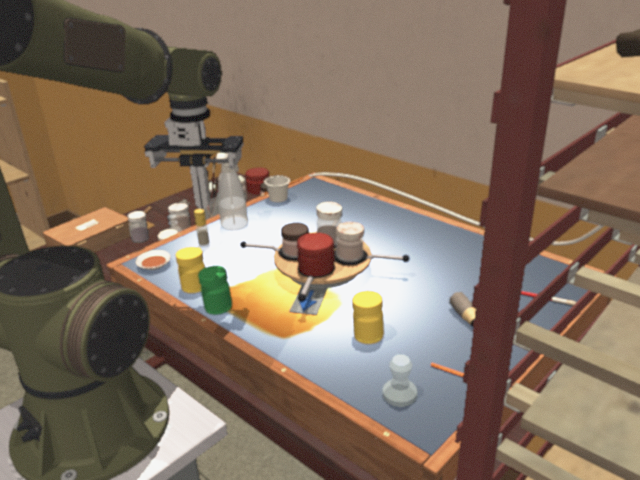

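The top picture shows the red tub at (327,253) with its spoke's ball at (353,302), lying along the arrow. All four containers are upright, the bottles, brush and muller are where they were, and the arm is clear of everything.

```bash
python3 -c "
from cell import *
print(hand_in())"
```

```text
the job is handed in; nothing more can be done
None
```

The red tub is at the arrow and the job is handed in; `hand_in()` gives no verdict. I turned the carousel about 141° clockwise in one slow push on the rust jar's spoke with the shut fingertips. I then backed off and lifted clear, about 10 s in all.

**Position:** the last top view puts the red spoke at −149.7° and the tub itself at −149.9°, 63 mm from the axis. The arrow measures −150.2° to −150.7°, so the tub is roughly 1 mm off, against 10 mm allowed.

**Surroundings:** in the last pictures all four containers stand upright in their places. The bottles, brush and muller look unmoved; I judged that by eye and did not measure it. Wrist force stayed within about 3 N.

**Disagreement:** a rough two-view check put a spoke ball at 39 mm high, against the stated 46 mm. I ran the fingertips at about 34.5 mm, which meets the spoke at either height.

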